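Try the cold box's lid, free its catch if it is caught, and hold the lid open

ROBOT

A 6-joint arm with a two-finger parallel gripper is mounted at the origin on a cart in front of the work surface, level with it; the furniture and walls round the work are solid. World frame = base frame: x ahead of the robot, y to its left, z up, the work surface at z = 0. Lengths are in m, angles in rad, forces in N, time in s.
With the tool pointing down it reaches from about 0.3 to 0.85 m from the base axis. Payload 5.4 kg.
Tool frame: the origin (TCP) lies between the finger pads, 19 mm behind the fingertips; this is the grasp point; z points along the fingers, y is the line along which they close (so a half turn about z gives the same grasp; the last joint's range is limited). The gripper opens to 85 mm and grips with 20 to 120 N. Pads are 22 mm wide; open, the fingers measure 114 mm over their backs; the gripper's body (76 mm by 85 mm) begins 54 mm behind the grasp point. The pads swing forward as they close: fully open they stand 13 mm farther back than shut.
Start: joints at [0.898, 0.158, 1.597, -0, 1.386, -0.21], TCP at [0.257, 0.514, 0.25] pointing down, gripper open.
Joint ranges: [-2.91, 2.91], [-0.94, 2.29], [0.18, 2.7], [-1.29, 4.43], [0.17, 2.64], [-3, 3]. Speed limits (rad/s): [2.57, 2.57, 3.14, 3.14, 3.14, 3.14].

INTERFACE

Orientations are given as [roll, pitch, yaw] about the fixed x, y, z axes, in that order (R = Rz(yaw) Ry(pitch) Rx(roll)).
In Python, from bench import readout, grab_frame, bot gives the robot as it stands.
- The arm moves only by the tool jog_arm, never from a script. Its argument "commands" is text: rows parted by semicolons, each of 4 numbers parted by spaces: the shift along the world's x, y, z in m, then the turn about the world's z in degrees. In form: dx dy dz turn; .... A call has 1 to 12 rows; each row shifts and turns the commanded pose from where the row before left it; what a row does not reach is not made up. A row lasts 1/12 s, in which the tool goes at most 41.7 mm and 7.16 degrees, less where a joint would pass 70% of its speed; a pose out of reach is approached as far as the arm can. A call with a gripper value outside its range is refused whole. "fingers" is the finger opening in m, from 0 to 0.0854, set as the call begins (left out, the last holds). The fingers move at their own pace and stop on an object; "newtons" is the grip in N (left out, the last holds). Time passes only in rows, so rows that do not move let the fingers close. It gives the time, the measured TCP pose, the force, the opening and the grip force at its end, in the units of the state.
- readout.state(): the state, without advancing time (a new reading comes with each control period).
- grab_frame(name): name is "side" or "top"; returns a dict with "color" (480x640x3 uint8, red, green, blue), "range_z" (480x640 float32, m along the optical axis (not along the pixel's ray), 0 where there is no reading), "fx", "fy", "cx", "cy" (pixels), "k1" (the pictures are not rectified: a ray, as slopes to the right and down, at radius r is drawn at 1 + k1 r^2 times it, then the intrinsics apply), "world_from_camera" (4x4, takes a point from camera to world coordinates). Camera axes: x right, y up, looking along -z (the intrinsics and any distortion apply to the point x, -y, -z); pixel columns grow to the right and rows downward; lengths in m; the calibration is good to about 2 mm. A picture is of the moment at which its call begins.
- bot.job_done(): hands the job in; it is judged then, once.
The state is a dict: "clock": time; "joints": joint angles; "dq": joint speeds; "joint_torque": joint torques, N m; "eef_pos": TCP position; "ee_rot": TCP orientation; "wrist_force": force on the tool from outside, world axes, zero at the start; "moment": the same for the moment, N m; "opening": opening from 0.0 (shut) to 1.0 (fully open); "grasp_force": force on a finger pad.
Only numpy, scipy, OpenCV 4.12 (cv2) and the standard library are available. Lean on these libraries where they do the work, as an engineer would, in place of code of your own. Each camera call takes 0.05 s, during which the arm holds its last target. There are 200 camera calls.

TASK

Open the lid of the white cold box by its round knob and finish holding it about 35 degrees open, so that a colleague can take the vials out: it falls shut by itself, so the program ends with the gripper still holding it up. The quarter-turn catch under the knob may or may not be caught and cannot be seen: tug the knob gently to find out, and if it is caught, free it with a quarter turn. Do not tip or drag the box on the bench, and leave the timer, the petri dish and the bottle with the red cap alone.

Things in the scene. Friction and masses are not known exactly. Their poses are not given: they have to be found in the camera images.
- cold_box: White steel cold box, loose on the bench, about 3.5 kg, 150 mm deep (its x), 180 wide (its y), 96 high to the top of its grey lid. Origin: centre of its underside; z up; front (-x) roughly towards the robot, hinge at the back (+x). It stands on rubber feet by weight alone: pulling the caught knob up with more than about 15 N tips it. A cold block with vials is in it.
- knob_grip (a point): Where to put the TCP to grip the round knurled black knob (31 mm across, 28 high, on the lid at the middle of its front edge, 47 mm in front of the box's centre): on the knob's axis, 7 mm below its top, 23 mm above the lid's upper face. A steel rosette 2 mm high, 42 across, lies round its foot. Axes belong to the lid, do not turn with the knob: z up along the knob's axis, y along the hinge.
- catch (a point): Middle of the hidden cross bar under the lid, on the knob's axis and turned by the knob (either way, no stops, 0.04 N m), that catches under two tabs: caught over about 80 degrees of each half turn, free over the other 100; start differs. A quarter turn frees a caught bar but may catch a free one. A caught lid rises only 3 mm at the knob (0.02 rad), then stops. Axes as knob_grip.
- lid_hinge (a point): Middle of the lid's hinge axis, at the back of the box, 127 mm behind the knob's axis; y lies along the hinge axis.
- lid (a joint): Opening angle of the lid, rad: 0 shut, grows as the front edge with the knob rises and swings back about the hinge (a positive turn about lid_hinge's y axis); stop at 1.2. The lid weighs about 0.33 kg with its knob and falls shut when let go.
- timer: White square bench timer, 66x66x19 mm, to the right of the box; bystander. Origin: centre of its underside.
- dish: Flat round petri dish, 60 mm across, 15 mm high, to the left of the box; bystander. Origin: centre of its underside.
- small_bottle: Small white bottle with a red cap, 54 mm across, 120 mm high, behind and to the left of the box; bystander. Origin: centre of its underside.
Not all that is in view belongs to the job. There is more than one size of the cold_box; the one meant has the size given above.

How it is judged:
By the outcome, as a careful person would: the job done as asked, in the order asked, and still so for the second after the job is handed in, while the arm keeps its last pose, push and grip.
It also fails if it takes over 40 s, if anything falls off the work surface, if the arm or the gripper's body presses on something with over 40 N, if the wrist force passes 120 N, or if a joint passes its speed limit or range.

## Working session

There is one attempt and no reset: what is moved stays moved. The work goes in short steps, Python scripts to look and compute and a tool call to move; the robot and the scene stay as the last step left them, time stands still between calls to the robot, and variables do not carry over. Pictures are saved under pics/ and viewed, at most 10 in all, crops included, and the job is handed in when it is done.

Besides the shell and the picture viewer there is one more tool, called by a JSON object that holds its "method" and its "body", one argument or row to a line. jog_arm: Moves the arm, as the interface text tells. Its arguments: {"type":"object","properties":{"commands":{"type":"string"},"fingers":{"type":"number"},"newtons":{"type":"number"}},"required":["commands"]}

```bash
mkdir -p pics; cat > h.py <<'E'
import numpy as np, cv2
from bench import readout, grab_frame, bot
def save(f,n,crop=None,s=1):
    im=f["color"][:,:,::-1]
    if crop: x0,y0,x1,y1=crop; im=im[y0:y1,x0:x1]
    cv2.imwrite("pics/"+n,cv2.resize(im,None,fx=s,fy=s,interpolation=cv2.INTER_CUBIC))
def pts(f,uv,z=None):
    """pixels -> world, by range_z (z None) or by intersecting plane z"""
    K=np.array([[f["fx"],0,f["cx"]],[0,f["fy"],f["cy"]],[0,0,1.]])
    uv=np.array(uv,float).reshape(-1,2)
    n=cv2.undistortPoints(uv.reshape(-1,1,2),K,np.array([f["k1"],0,0,0.])).reshape(-1,2)
    T=np.array(f["world_from_camera"])
    d=np.c_[n[:,0],-n[:,1],-np.ones(len(n))]
    if z is None:
        r=np.array([f["range_z"][int(round(v)),int(round(u))] for u,v in uv])
        return (d*r[:,None])@T[:3,:3].T+T[:3,3]
    w=d@T[:3,:3].T; return T[:3,3]+w*((z-T[2,3])/w[:,2])[:,None]
E
python3 - <<'E'
from h import *
for n in("top","side"):
    f=grab_frame(n); save(f,n+"0.png"); print(n,f["fx"],f["k1"],np.round(f["world_from_camera"],3).tolist())
print(readout.state())
E
```

```text
top 548.3546225779407 -0.02169595867482191 [[-0.001, 0.998, -0.057, 0.486], [-1.0, -0.001, 0.002, 0.247], [0.002, 0.057, 0.998, 1.257], [0.0, 0.0, 0.0, 1.0]]
side 447.79874727522883 -0.04766361959105486 [[-0.999, 0.002, -0.05, 0.493], [-0.043, -0.54, 0.841, 1.15], [-0.025, 0.842, 0.539, 0.683], [0.0, 0.0, 0.0, 1.0]]
{'clock': 0.1, 'joints': array([ 8.97908831e-01,  1.58994439e-01,  1.59810828e+00, -3.56179397e-06,
        1.38617992e+00, -2.10093665e-01]), 'dq': array([-6.15903652e-05, -1.81184273e-04, -3.13044930e-03,  3.00915486e-04,
       -9.08863994e-04,  1.85503107e-06]), 'joint_torque': array([-8.08347932e-05, -3.96992934e+01, -3.32336926e+01, -2.67579571e-04,
        4.26358165e-03,  4.24297355e-05]), 'eef_pos': array([0.25640373, 0.51410335, 0.24910961]), 'ee_rot': array([-3.13993910e+00, -3.49024978e-04,  2.67879919e+00]), 'wrist_force': array([ 0.1280871 , -0.40068307, -0.1307595 ]), 'moment': array([-0.0432533 ,  0.00667076,  0.03562938]), 'grasp_force': 0.0, 'opening': 0.9981984202589257}
```

View pics/top0.png

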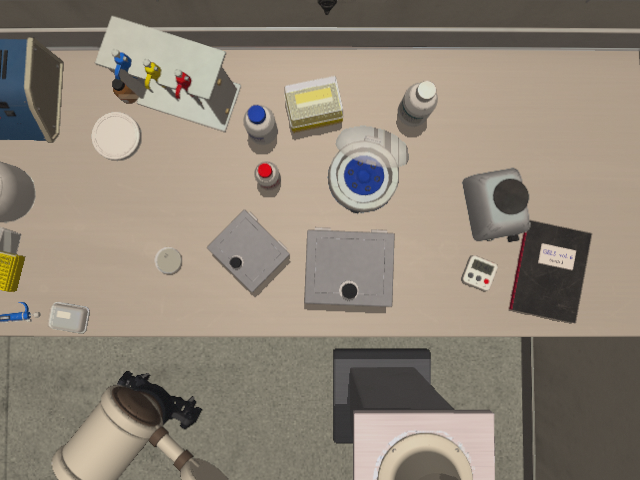

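View pics/side0.png

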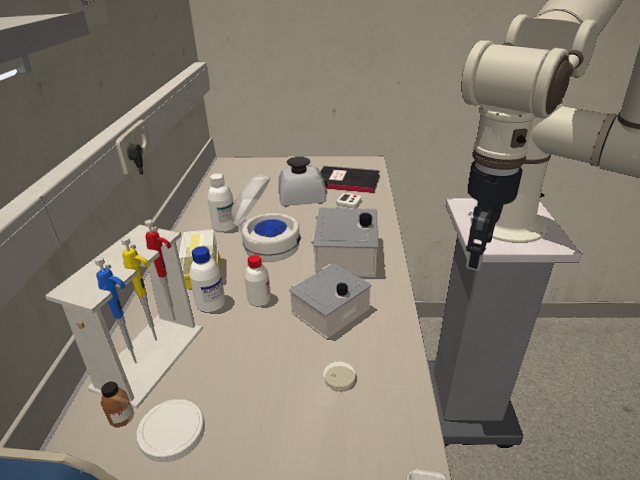

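Two candidate boxes: the large one at top (350,268), square to the bench, and the smaller, turned one at (248,252). I'll measure both and enlarge.

```bash
python3 - <<'E'
from h import *
f=grab_frame("top"); save(f,"crop1.png",(195,195,405,325),3.8)
for nm,uv in(("big",[(307,229),(395,232),(393,306),(304,303),(349,290),(350,260)]),("small",[(208,245),(248,211),(289,256),(250,293),(236,262),(255,245)])):
    P=pts(f,uv); print(nm,np.round(P,3).tolist())
    Q=pts(f,uv[:4],.096); print([round(float(np.linalg.norm(Q[i]-Q[(i+1)%4])),3) for i in range(4)])
E
```

```text
big [[0.564, 0.264, 0.001], [0.557, 0.063, 0.003], [0.388, 0.068, -0.001], [0.395, 0.271, -0.002], [0.43, 0.176, 0.126], [0.492, 0.172, 0.097]]
[0.187, 0.156, 0.188, 0.156]
small [[0.525, 0.477, 0.074], [0.606, 0.4, 0.0], [0.502, 0.305, 0.003], [0.418, 0.395, -0.0], [0.488, 0.414, 0.092], [0.525, 0.376, 0.073]]
[0.111, 0.13, 0.113, 0.135]
```

View pics/crop1.png

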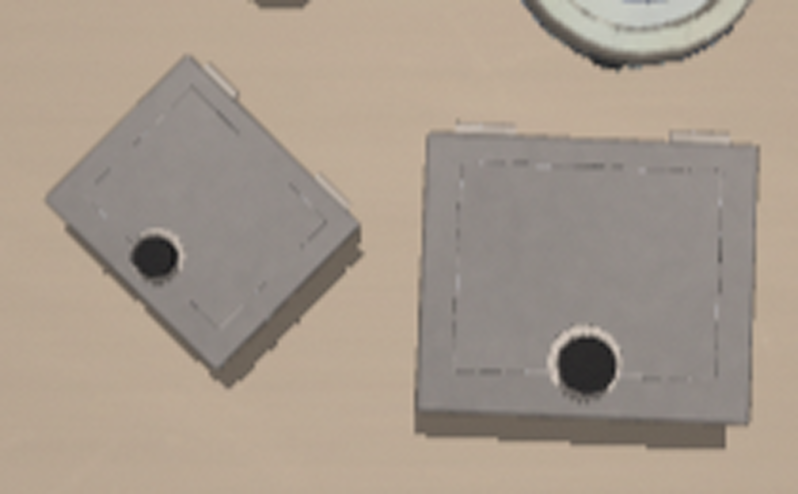

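The large box fits: 187x156 mm at lid height, lid 97 mm up, knob top 126 mm; the other is 112x132x74. Crop: knob top at (586,365), lid corners (430,132), (759,146), (748,424), (418,408). Now knob and yaw.

```bash
python3 - <<'E'
from h import *
f=grab_frame("top"); c=lambda u,v:(u/3.8+195,v/3.8+195)
Q=pts(f,[c(430,132),c(759,146),c(748,424),c(418,408)],.096)[:,:2]
e=Q[0]-Q[1]+Q[3]-Q[2]; e2=Q[0]-Q[3]+Q[1]-Q[2]
print("yaw from y edge",np.degrees(np.arctan2(-e[0],e[1])),"x edge",np.degrees(np.arctan2(e2[1],e2[0])),"ctr",Q.mean(0))
g=f["color"].astype(int).sum(2); vv,uu=np.mgrid[275:305,335:365]; m=g[vv,uu]<150
P=pts(f,np.c_[uu[m],vv[m]]);t=P[:,2]>.115; print(m.sum(),"knob top",P[t].mean(0),np.ptp(P[t],axis=0), np.median(P[t],axis=0))
print("plane",pts(f,[c(586,365)],.124))
s=grab_frame("side"); g=s["color"].astype(int).sum(2); vv,uu=np.mgrid[208:232,352:378]; m=g[vv,uu]<150
P=pts(s,np.c_[uu[m],vv[m]]); t=P[:,2]>.118; print("side",t.sum(),P[t].mean(0),np.ptp(P[t],axis=0),P[t].min(0),P[t].max(0))
print(readout.state()["clock"], "bowl z", pts(f,[(364,176),(340,180),(390,160),(370,145)]).round(3).tolist())
E
```

```text
yaw from y edge -2.664163970108804 x edge -2.6297332987265514 ctr [0.47553876 0.17222475]
159 knob top [0.42966972 0.17640549 0.13362377] [0.06975524 0.08477811 1.13615391] [0.42865317 0.1763205  0.12662124]
plane [[0.42822435 0.1757526  0.124     ]]
side 76 [0.43140213 0.18307134 0.1244713 ] [0.02763233 0.02827696 0.01040687] [0.41638865 0.16598523 0.11806477] [0.44402098 0.19426219 0.12847164]
0.25 bowl z [[0.676, 0.139, 0.069], [0.671, 0.19, 0.045], [0.685, 0.1, 0.203], [0.713, 0.14, 0.211]]
```

{"method": "jog_arm", "body": {
  "commands": "0.0143 -0.0282 0 2;0.0143 -0.0282 0 2;0.0143 -0.0282 0 2;0.0143 -0.0282 0 2;0.0143 -0.0282 0 2;0.0143 -0.0282 0 2;0.0143 -0.0282 0 2;0.0143 -0.0282 0 2;0.0143 -0.0282 0 2;0.0143 -0.0282 0 2;0.0143 -0.0282 0 2;0.0143 -0.0282 0 2",
  "fingers": 0.07,
  "newtons": 30
}}

```text
clock: 1.25
eef_pos: [0.4287, 0.1746, 0.2501]
ee_rot: [3.141, 0.0, 3.099]
wrist_force: [1.0, 0.7, 0.5]
opening: 0.823
grasp_force: 0.0
```

{"method": "jog_arm", "body": {
  "commands": "0 0 -0.03 0;0 0 -0.02 0;0 0 0 0;0 0 0 0"
}}

```text
clock: 1.58
eef_pos: [0.4275, 0.176, 0.1993]
ee_rot: [-3.141, -0.003, 3.098]
wrist_force: [0.3, 0.1, -0.1]
opening: 0.813
grasp_force: 0.0
```

```bash
python3 - <<'E'
from h import *
f=grab_frame("side"); save(f,"s1.png",(290,110,450,290),3.2)
s=readout.state(); print(s["clock"],s["joints"].round(3),s["eef_pos"].round(4),np.degrees(s["ee_rot"]).round(2),s["wrist_force"],s["opening"])
E
```

```text
1.6333 [ 0.129 -0.094  1.956 -0.     1.279 -1.399] [0.4285 0.1763 0.2007] [1.800e+02 2.000e-02 1.775e+02] [0.30594808 0.6783193  0.01146221] 0.8210842082165334
```

View pics/s1.png

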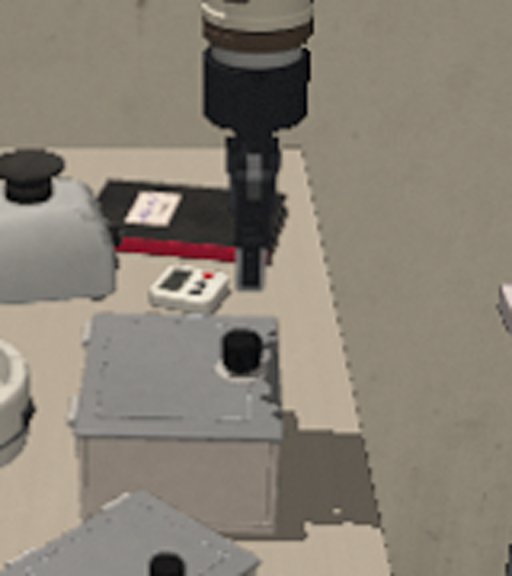

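The picture shows the fingers at (250,270) straight over the knob at (242,350), perhaps 2 mm too far in -x. Going down.

{"method": "jog_arm", "body": {
  "commands": "0.0015 0 -0.025 0;0 0 -0.025 0;0 0 -0.015 0;0 0 -0.01 0;0 0 -0.005 0;0 0 0 0;0 0 0 0"
}}

```text
clock: 2.22
eef_pos: [0.4308, 0.1764, 0.1213]
ee_rot: [3.141, 0.002, 3.098]
wrist_force: [-0.4, -0.2, 0.2]
opening: 0.818
grasp_force: 0.0
```

{"method": "jog_arm", "body": {
  "commands": "0 0 0 0;0 0 0 0;0 0 0 0;0 0 0 0;0 0 0 0;0 0 0 0;0 0 0 0;0 0 0 0",
  "fingers": 0.02,
  "newtons": 30
}}

```text
clock: 2.88
eef_pos: [0.4304, 0.1759, 0.1209]
ee_rot: [-3.141, 0.001, 3.098]
wrist_force: [-1.5, -1.4, 6.7]
opening: 0.348
grasp_force: 29.5
```

```bash
python3 - <<'E'
from h import *
f=grab_frame("side"); save(f,"s2.png",(320,150,420,290),4)
s=readout.state(); print(s["clock"],s["eef_pos"].round(4),np.degrees(s["ee_rot"]).round(2),s["wrist_force"],s["moment"],s["opening"],s["grasp_force"])
E
```

```text
2.9333 [0.4304 0.1759 0.1209] [-1.7998e+02  7.0000e-02  1.7749e+02] [-2.12062371 -2.1445876   6.15225634] [-0.3256348   0.27139963  0.04260092] 0.35085913697228555 29.508605876471847
```

View pics/s2.png

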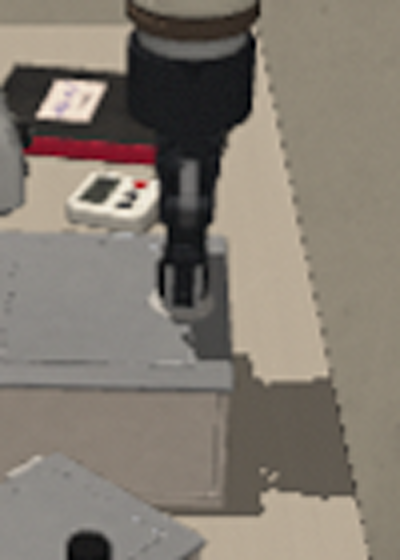

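Gripped at about 30 mm opening, pads on the knob above the rosette (185,305). Gentle tug.

{"method": "jog_arm", "body": {
  "commands": "0 0 0.001 0;0 0 0.001 0;0 0 0.001 0;0 0 0 0;0 0 0 0"
}}

```text
clock: 3.35
eef_pos: [0.4306, 0.1759, 0.1231]
ee_rot: [-3.142, 0.002, 3.098]
wrist_force: [5.1, -2.1, -4.0]
opening: 0.347
grasp_force: 29.9
```

{"method": "jog_arm", "body": {
  "commands": "0 0 0.001 0;0 0 0.001 0;0 0 0 0;0 0 0 0"
}}

```text
clock: 3.68
eef_pos: [0.4309, 0.1759, 0.125]
ee_rot: [-3.142, 0.003, 3.097]
wrist_force: [7.0, -2.2, -6.1]
opening: 0.347
grasp_force: 30.0
```

{"method": "jog_arm", "body": {
  "commands": "0 0 0.001 0;0 0 0 0;0 0 0 0"
}}

```text
clock: 3.93
eef_pos: [0.4311, 0.1759, 0.1261]
ee_rot: [3.142, 0.003, 3.097]
wrist_force: [8.2, -1.2, -6.5]
opening: 0.351
grasp_force: 30.1
```

{"method": "jog_arm", "body": {
  "commands": "0.001 0 0.001 0;0.0005 0 0.001 0;0 0 0 0;0 0 0 0"
}}

```text
clock: 4.27
eef_pos: [0.4315, 0.1759, 0.1276]
ee_rot: [-3.141, 0.0, 3.097]
wrist_force: [5.3, -1.0, -5.5]
opening: 0.351
grasp_force: 30.1
```

At 7 mm rise the pull stays near 5 N, so the bar is free. Follow the arc.

{"method": "jog_arm", "body": {
  "commands": "0.0025 -0.0001 0.0053 0;0.0024 -0.0001 0.0053 0;0.0029 -0.0001 0.0059 0;0.0028 -0.0001 0.0059 0;0 0 0 0;0 0 0 0"
}}

```text
clock: 4.77
eef_pos: [0.4403, 0.1756, 0.1503]
ee_rot: [-3.141, -0.005, 3.098]
wrist_force: [-5.9, -2.7, -1.6]
opening: 0.348
grasp_force: 30.5
```

```bash
python3 - <<'E'
from h import *
f=grab_frame("side"); save(f,"s3.png",(290,140,430,290),4)
s=readout.state(); print(s["clock"],s["eef_pos"].round(4),s["wrist_force"],s["moment"])
E
```

```text
4.8167 [0.4402 0.1756 0.1502] [-5.90902613 -1.73956093 -1.0796655 ] [-0.25794766  1.20090562  0.01856289]
```

View pics/s3.png

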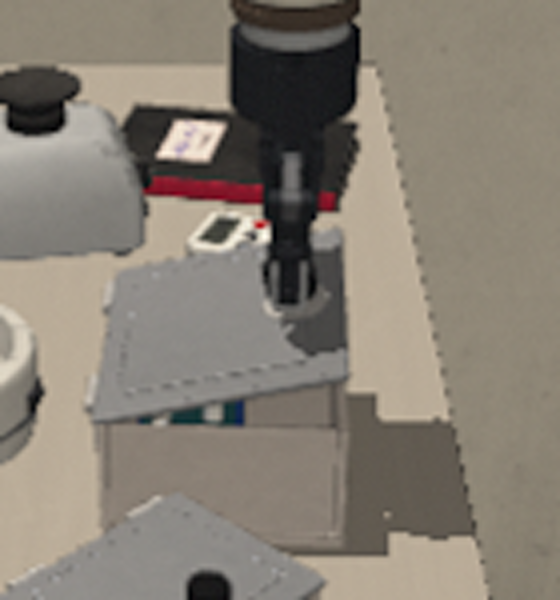

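The lid is opening, vials visible at (200,410), box flat on the bench; force shows x slightly too far, so I steepen the path.

{"method": "jog_arm", "body": {
  "commands": "0.0021 -0.0001 0.0058 0;0.0021 -0.0001 0.0058 0;0.0036 -0.0002 0.0054 0;0.0036 -0.0002 0.0053 0;0 0 0 0;0 0 0 0"
}}

```text
clock: 5.32
eef_pos: [0.4537, 0.175, 0.1734]
ee_rot: [-3.141, 0.0, 3.098]
wrist_force: [-3.5, -3.4, -2.4]
opening: 0.348
grasp_force: 30.4
```

{"method": "jog_arm", "body": {
  "commands": "0.0041 -0.0002 0.005 0;0.0041 -0.0002 0.005 0;0.0027 -0.0001 0.0028 0;0.0026 -0.0001 0.0028 0;0 0 0 0;0 0 0 0;0 0 0 0"
}}

```text
clock: 5.9
eef_pos: [0.4669, 0.1745, 0.1884]
ee_rot: [3.142, 0.0, 3.098]
wrist_force: [-2.8, -2.0, -0.8]
opening: 0.351
grasp_force: 30.4
```

```bash
python3 - <<'E'
from h import *
f=grab_frame("side"); save(f,"s4.png",(290,120,430,290),3.5)
s=readout.state(); print(s["clock"],s["eef_pos"].round(4),s["wrist_force"],s["moment"],s["grasp_force"])
# lid plane: grey points on lid
vv,uu=np.mgrid[120:290,290:400]; P=pts(f,np.c_[uu.ravel(),vv.ravel()])
np.save("P.npy",P)
# points over left strip of lid, left of gripper
yaw=np.radians(-2.65); d=P[:,:2]-[.4304,.1755]; bx=d[:,0]*np.cos(yaw)+d[:,1]*np.sin(yaw); by=-d[:,0]*np.sin(yaw)+d[:,1]*np.cos(yaw)
m=(by>.04)&(by<.085)&(bx>.03)&(bx<.11)&(P[:,2]>.1)&(P[:,2]<.2)
c=np.polyfit(bx[m],P[m,2],1); r=P[m,2]-np.polyval(c,bx[m]); k=abs(r)<.004; c=np.polyfit(bx[m][k],P[m,2][k],1)
print(m.sum(),k.sum(),"lid deg",-np.degrees(np.arctan(c[0])),np.std(r[k]))
E
```

```text
5.95 [0.4669 0.1745 0.1883] [-3.57529861 -3.00524966 -1.19032999] [-0.43025308  0.70385259  0.00758126] 30.391006995923817
326 326 lid deg 33.6597728070432 0.001187800373392624
```

View pics/s4.png

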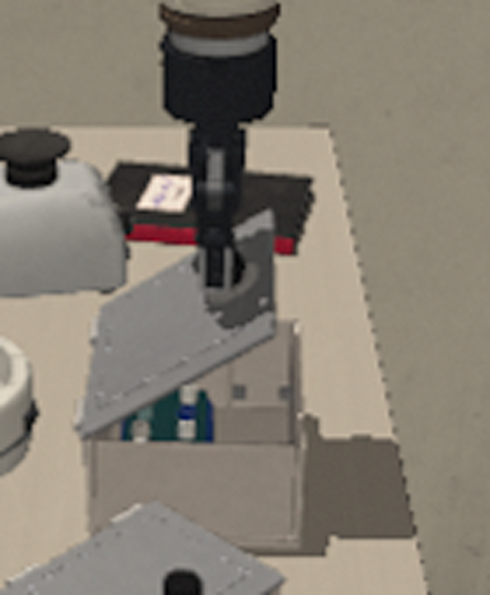

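The lid is held open at about 33.7° by measurement, with the box flat and unmoved. A small nudge, then hand in.

{"method": "jog_arm", "body": {
  "commands": "0.001 0 0.0012 0;0.0008 0 0.0012 0;0 0 0 0;0 0 0 0;0 0 0 0;0 0 0 0"
}}

```text
clock: 6.45
eef_pos: [0.4688, 0.1744, 0.1905]
ee_rot: [-3.142, 0.0, 3.098]
wrist_force: [-0.4, -2.3, -5.6]
opening: 0.342
grasp_force: 30.1
```

```bash
python3 - <<'E'
from h import *
s=readout.state(); print(s["clock"],s["eef_pos"].round(4),s["wrist_force"],s["grasp_force"]); print(bot.job_done())
E
```

```text
6.45 [0.4688 0.1744 0.1905] [-0.42742428 -2.3449557  -5.57909652] 30.057739485637285
the job is handed in; nothing more can be done
None
```

The job is handed in: a gentle tug showed the catch was already free, so no quarter turn was needed, and the gripper is holding the lid at about 35 degrees (33.7 measured before a last small lift), with the box flat on the bench and the other items untouched.

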